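# Set the test fixture and hold the board on its probes

### The job

Get the blue board tested on the grey test fixture: first push in the supply selector knob, turn it clockwise until its pointer is at the long tick (squarely towards the gate's hinge side) and let it spring back up, locked there; the gate must not come down on the board before that. Then press the sprung gate down by its front handle onto its stops, so that the board sits on the probes, without forcing it (never over 50 N), and keep it there: the program finishes while still holding the gate down. Leave the other things on the bench where they are.

Things in the scene. Friction and masses are not known exactly. Their poses are not given: they have to be found in the camera images.
- fixture: Board test fixture, fixed on the bench: grey case 260 mm (its x) by 340 mm (its y), flat deck 65 mm above the bench. Origin: centre of its underside; -x is its front, towards the robot, +x the hinge side. The blue board (122 x 138 mm, top 22 mm above the deck) lies on spring probes in the right part, centred at y = -60 mm; the selector knob is on the left part.
- selector_grip (a point): Supply selector knob's black bar grip, 44 mm long plus a 7 mm nose at the pointer end (white line on top), 14 wide, 26 tall, on a 40 mm diameter skirt. Point: on the vertical turning axis, half-way up the bar, 13 mm above the skirt's top, 31 mm above the deck, at fixture x -50, y +115 mm; moves down with the knob. Its x axis points to the pointer end. Free for 60 mm around.
- selector (a joint): Knob angle, rad, clockwise from above positive; 0 = pointer along the fixture's +x, at the long tick (wanted). Locked positions at -1.4, -0.7, 0, +0.7; starts at -1.4 or -0.7, or sometimes caught between them, pushed in 4 to 5 mm. Turns only while pushed in over 5 mm (then easily, under 0.05 N m); let up within 0.2 rad of a position it centres itself there and locks.
- selector_push (a joint): How far the selector knob is pushed in (down), m: 0 = sprung fully up and locked, 0.007 = fully in, on a solid stop. The spring takes 6 N to start and 10 N when fully in.
- gate_handle (a point): Centre of the gate's handle, a round black bar 18 mm thick, 130 mm long along the fixture's y. It swings about gate_hinge at radius 240 mm: open, 213 mm above the bench; on its stops 115 mm above it (level with the hinge), at fixture x -140, y -60 mm. The gate's clear plate begins 65 mm behind it. Press on its top or grip it.
- gate_hinge (a point): Centre of the gate's hinge axis, which is level along the fixture's y; fixture x = +100 mm, y = -60 mm, 115 mm above the bench.
- gate (a joint): Gate closing angle, rad: 0 = open (sprung up, front raised 0.42 rad), 0.42 = level, on its rubber-tipped stops. Springs open when let go. At the handle it takes about 3 N at first, about 10 N on the stops; from about 0.35 its pushers press the board onto the probes. The stops yield slightly under more force.
- board (a joint): How far the blue board is pushed down onto the spring probes, m: 0 = free, about 0.0035 with the gate on its stops.
- speaker: Bystander: loose round steel speaker, 40 mm diameter, 18 mm high, beside the fixture. Origin: centre of its underside.
- spare_board: Bystander: loose green circuit board 85 x 56 mm, 16 mm high, beside the fixture. Origin: centre of its underside.
- driver: Bystander: screwdriver, 170 mm long, lying beside the fixture.

How it is judged:
On the way, in this order (a step that is already met when the one before it is completed fails the run):
1. the selector is at the long tick, sprung up and locked (value of joint selector between -0.12 and 0.12 rad and value of joint selector_push below 0.0015 m), for 0.2 s.
2. the robot holds the gate down on its stops with the board on the probes (value of joint gate above 0.4 rad and value of joint board above 0.0022 m), for 0.3 s.
At the end, for the whole second after the job is handed in: The selector is within 0.12 rad of the long tick and sprung up (pushed in less than 1.5 mm), and the robot is still holding the gate down, pressing on it with more than 3 N: gate within 0.02 rad of its stops (about 5 mm at the handle) and the board pushed more than 2.2 mm onto the probes (all of step 1 and all of step 2 and contact force between any of the fingers, the arm and gate above 3 N); the arm keeps its last pose, push and grip.
It fails at once if the gate is lowered onto the board while the selector is not at the long tick (value of joint gate above 0.36 rad and (value of joint selector below -0.2 rad or value of joint selector above 0.2 rad)).
It fails at once if the gate is forced: pressed with more than 50 N (contact force between any of the fingers, the arm and gate above 50 N).
It fails at once if a bystander is moved more than 20 mm (distance of any of speaker, spare_board, driver from where it was at the start of the episode above 0.02 m).
It also fails if it takes over 58 s, if anything falls off the work surface, if the arm or the gripper's body presses on something with over 40 N, if the wrist force passes 120 N, or if a joint passes its speed limit or range.

### The arm

A 6-joint arm with a two-finger parallel gripper is mounted at the origin on the work surface. World frame = base frame: x ahead of the robot, y to its left, z up, the work surface at z = 0. Lengths are in m, angles in rad, forces in N, time in s.
With the tool pointing down it reaches from about 0.25 to 0.725 m from the base axis. Payload 9.7 kg.
Tool frame: the origin (TCP) lies midway between the tips of the shut fingers; the grasp point (between the pads) lies 19 mm behind it; z points along the fingers, y is the line along which they close (so a half turn about z gives the same grasp; the last joint's range is limited). The gripper opens to 85 mm and grips with 20 to 120 N. Pads are 22 mm wide; open, the fingers measure 114 mm over their backs; the gripper's body (76 mm by 85 mm) begins 54 mm behind the grasp point. The pads swing forward as they close: fully open they stand 13 mm farther back than shut.
Start: joints at [1.268, 0.087, 0.176, 1.66, 0, 1.571], TCP at [0.164, 0.525, 0.231] pointing down, gripper open.
Joint ranges: [-3.13, 3.13], [-0.85, 1.81], [-1.15, 1.24], [-2.2, 2.28], [-1.44, 1.52], [-3.14, 3.14]. Speed limits (rad/s): [2.22, 2.22, 2.57, 3.14, 3.14, 3.14].

### API

Orientations are given as a unit quaternion [w, x, y, z].
In Python, from cell import r, claw, optics, job gives the robot as it stands. Calls block until the motion is done:
- r.move_pose(position, orientation): joint-space move of the TCP to a pose.
- r.line_to(position, rot=None, v=0.15): straight line of the TCP; rot=None keeps the orientation; v is the mean speed in m/s.
- r.movej(angles): joint-space move.
- claw.set_gripper(opening, effort=None): opening from 0.0 (shut) to 1.0 (fully open); effort is the grip in N (None keeps the last); returns when the fingers have stopped.
- r.wait(seconds).
- r.ik(position, orientation): joint angles nearest the present ones, or None.
- r.get_obs(): the state.
- optics.snapshot(name): name is "side" or "top" or "wrist"; returns a dict with "img" (420x560x3 uint8, blue, green, red), "z_map" (420x560 float32, m along the optical axis (not along the pixel's ray), 0 where there is no reading), "fx", "fy", "cx", "cy" (pixels), "origin" and "attitude" of the camera in the world. Camera axes: x right, y down, z forward; pixel columns grow to the right and rows downward; lengths in m; the calibration is good to about 2 mm. A picture is of the moment at which its call begins.
A pose or a line that the arm cannot do raises r.MotionError and nothing moves.
- job.hand_in(): hands the job in; it is judged then, once.
The state is a dict: "time_s": time; "joint_pos": joint angles; "joint_velocities": joint speeds; "effort": joint torques, N m; "tcp_pos": TCP position; "eef_rot": TCP orientation; "contact_force": force on the tool from outside, world axes, zero at the start; "moment": the same for the moment, N m; "opening": opening from 0.0 (shut) to 1.0 (fully open); "finger_force": force on a finger pad.
Only numpy, scipy, OpenCV 4.12 (cv2) and the standard library are available. Lean on these libraries where they do the work, as an engineer would, in place of code of your own. Each camera call takes 0.05 s, during which the arm holds its last target. There are 200 camera calls.

## Working session

There is one attempt and no reset: what is moved stays moved. The work goes in short steps, each a Python script; the robot and the scene stay as the last script left them, time stands still between calls to the robot, and variables do not carry over. Pictures are saved under pics/ and viewed, at most 10 in all, crops included, and the job is handed in when it is done.

```bash
mkdir -p pics; ls
cat > h.py <<'E'
import numpy as np, cv2
from cell import r, claw, optics, job
from scipy.spatial.transform import Rotation as R
def rot(s):
    a=np.array(s["attitude"],float)
    return a if a.shape==(3,3) else R.from_quat(a,scalar_first=True).as_matrix()
def cloud(s):
    z=s["z_map"]; v,u=np.indices(z.shape)
    p=np.stack([(u-s["cx"])/s["fx"]*z,(v-s["cy"])/s["fy"]*z,z],-1)
    return p@rot(s).T+np.array(s["origin"])
def ray(s,u,v,h):
    d=rot(s)@np.array([(u-s["cx"])/s["fx"],(v-s["cy"])/s["fy"],1]); o=np.array(s["origin"])
    return o+d*(h-o[2])/d[2]
def down(yaw):  # tool z down, tool x at yaw
    return (R.from_euler('z',yaw)*R.from_euler('x',np.pi)).as_quat(scalar_first=True)
E
python3 - <<'E'
from h import *
import pickle
for n in ("top","side"):
    s=optics.snapshot(n); cv2.imwrite(f"pics/{n}0.png",s["img"]); pickle.dump(s,open(n+"0.pkl","wb"))
    print(n,s["attitude"],s["origin"],s["fx"])
o=r.get_obs(); print({k:np.round(v,3) for k,v in o.items()})
E
```

```text
pics
top [-0.06184527  0.70937104 -0.69892735  0.06684642] [0.43541511 0.05590858 1.10566875] 430.56413796644
side [ 0.04783845 -0.1321924   0.90199952 -0.40820769] [0.44063382 0.70118203 0.76378795] 430.41136049432174
{'time_s': np.float64(0.1), 'joint_pos': array([ 1.268,  0.087,  0.175,  1.66 , -0.   ,  1.571]), 'joint_velocities': array([ 0.   , -0.002,  0.002, -0.   , -0.   , -0.001]), 'effort': array([-0.0000e+00, -5.2156e+01,  4.6565e+01,  1.6000e-02, -0.0000e+00,
        0.0000e+00]), 'tcp_pos': array([0.164, 0.525, 0.231]), 'eef_rot': array([-0.   ,  0.151,  0.989, -0.001]), 'contact_force': array([ 0.479, -0.206, -0.173]), 'moment': array([-0.05 ,  0.019, -0.018]), 'finger_force': np.float64(0.0), 'opening': np.float64(0.997)}
```

View pics/top0.png

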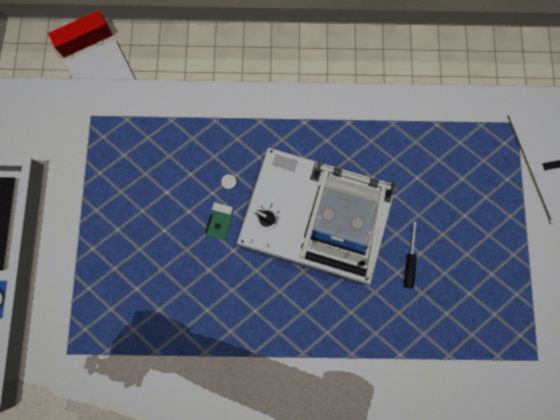

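View pics/side0.png

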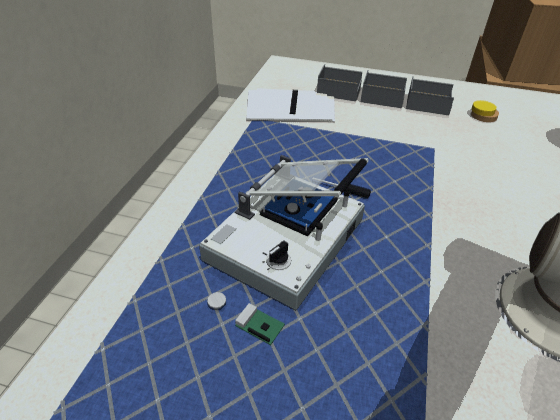

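The top view shows the fixture centred around (317,215), its hinge side up and slightly right. The knob is at (266,217) with its pointer to the left at about (256,212). The gate's handle is around (335,264). Speaker (229,182) and green board (220,222) lie to its left, the driver (411,260) to its right. The side view agrees.

```bash
cat > m.py <<'E'
from h import *
import pickle
s=pickle.load(open("top0.pkl","rb")); P=cloud(s); z=P[...,2]
m=(abs(z-0.065)<0.006); m[:120]=0;m[300:]=0;m[:,:232]=0;m[:,405:]=0
m=cv2.morphologyEx(m.astype(np.uint8),cv2.MORPH_OPEN,np.ones((3,3)))>0
print("deck z",np.median(z[m]),m.sum())
# pixel outline cast to plane 0.065
vs,us=np.nonzero(m)
q=np.array([ray(s,u,v,0.065)[:2] for u,v in zip(us,vs)])
(c,sz,a)=cv2.minAreaRect((q*1000).astype(np.float32)); print("rect",c,sz,a)
box=cv2.boxPoints((c,sz,a))/1000; print(box)
c=np.array(c)/1000
# +x fixture axis: the short side direction closest to world +x
e=[box[1]-box[0],box[2]-box[1]]; e=min(e,key=np.linalg.norm); e=e/np.linalg.norm(e); e*=np.sign(e[0]); 
yaw=np.arctan2(e[1],e[0]); M=np.array([[e[0],-e[1]],[e[1],e[0]]])
k=c+M@[-.05,.115]; print("yaw",yaw,"centre",c,"knob",k,"handle",c+M@[-.14,-.06],"handle open",c+M@[-.119,-.06])
# knob bar points
L=(P[...,:2]-c)@M
near=np.hypot(L[...,0]+.05,L[...,1]-.115)<.045
hi=near&(z>0.095)&(z<.13); pts=P[hi]; print("knob hi",hi.sum(),pts.mean(0),np.median(pts[:,2]),pts[:,2].max())
g=cv2.cvtColor(s["img"],cv2.COLOR_BGR2GRAY)
dk=near&(g<60); v,u=np.nonzero(dk); q=np.array([ray(s,a,b,.105)[:2] for a,b in zip(u,v)]); print("dark",len(q),q.mean(0),(q.mean(0)-c)@M)
# handle
hd=(L[...,0]<-.09)&(L[...,0]>-.15)&(abs(L[...,1]+.06)<.08)&(z>.19)&(z<.24); print("handle",hd.sum(),np.median(P[hd],0),np.median(L[hd],0),P[hd][:,2].max())
cv2.imwrite("pics/knob0.png",cv2.resize(s["img"][185:250,230:320],None,fx=8,fy=8,interpolation=cv2.INTER_CUBIC))
E
python3 m.py
```

```text
deck z 0.06429435503371161 7158
rect (618.0064086914062, -30.605422973632812) (335.21478271484375, 255.62063598632812) 73.6595687866211
[[ 0.44820338 -0.15548398]
 [ 0.69349873 -0.2274013 ]
 [ 0.78780943  0.09427314]
 [ 0.5425141   0.16619046]]
yaw -0.28519437 centre [ 0.61800641 -0.03060542] knob [0.60238061 0.09381658] handle [ 0.46678079 -0.04879369] handle open [ 0.48693254 -0.05470191]
knob hi 135 [0.60270995 0.09408395 0.10711215] 0.10767879743255837 0.11208076432323366
dark 163 [0.5983177  0.09077742] [-0.05304375  0.11094053]
handle 723 [ 0.48875324 -0.05625985  0.21847862] [-0.11686024 -0.06089745] 0.2242499926384307
```

View pics/knob0.png

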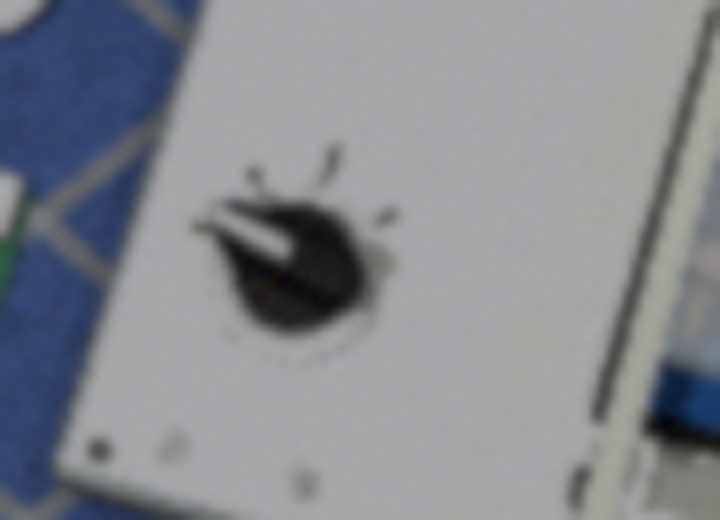

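The crop shows the pointer (white line from (295,250) to (215,215)) just at the leftmost tick, so near -1.3 to -1.4. The long tick is at (330,165). Deck height, rectangle size and handle height all match the description. I'll move above the knob and look from close.

```bash
cat >> h.py <<'E'
YAW=-0.285; C=np.array([.618,-.0306]); K=np.array([.6024,.0938])
M=np.array([[np.cos(YAW),-np.sin(YAW)],[np.sin(YAW),np.cos(YAW)]])
E
python3 - <<'E'
from h import *
import pickle
for y in (YAW+1.4,YAW,):
  for k in (0,np.pi):
    q=r.ik([*K,.09],down(y+k)); print(y,k,None if q is None else np.round(q,2))
r.move_pose([*K,.23],down(YAW+1.35+np.pi))
s=optics.snapshot("wrist"); cv2.imwrite("pics/w1.png",s["img"]); pickle.dump(s,open("w1.pkl","wb"))
o=r.get_obs(); print(o["tcp_pos"],o["joint_pos"],o["contact_force"],s["origin"])
E
```

```text
1.115 0 [0.15 0.22 0.05 1.4  0.   2.18]
1.115 3.141592653589793 [ 0.15  0.22  0.05  1.4   0.   -0.96]
-0.285 0 [ 0.15  0.22  0.05  1.4   0.   -2.7 ]
-0.285 3.141592653589793 [0.15 0.22 0.05 1.4  0.   0.44]
[0.60226123 0.0944901  0.23005917] [ 1.55579294e-01  2.34229132e-01  3.40118515e-01  1.67657513e+00
  9.47413611e-05 -9.10030655e-01] [-0.26831885 -0.50502234 -0.24636255] [0.56770823 0.03072565 0.37403555]
```

View pics/w1.png

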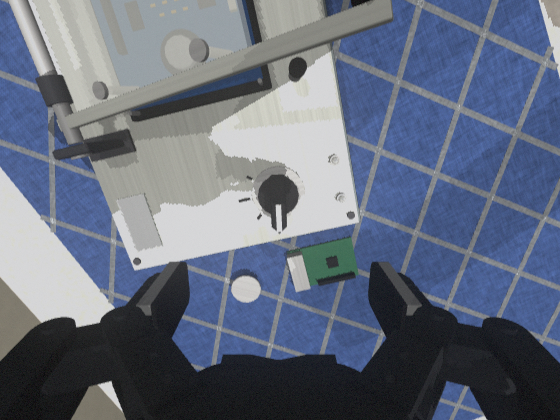

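The wrist view shows the knob at (277,192), its white pointer line running down from (279,207) to (281,231), the long tick at (244,200), and deck corner screws at (137,262) and (351,215).

Run:
```python
from h import *
import pickle
s=pickle.load(open("w1.pkl","rb")); P=cloud(s); z=P[...,2]; img=s["img"]
L=(P[...,:2]-K)
near=np.hypot(L[...,0],L[...,1])<.045
bar=near&(z>.098)&(z<.125); p=P[bar]; print("bar",bar.sum(),np.percentile(p[:,2],[5,50,95]))
(c,sz,a)=cv2.minAreaRect((p[:,:2]*1000).astype(np.float32)); print(c,sz,a)
sk=near&(z>.074)&(z<.09); q=P[sk]; print("skirt",sk.sum(),np.median(q[:,2])); print(cv2.minEnclosingCircle((P[near&(z>.075)][:,:2]*1000).astype(np.float32)))
g=img.min(2); w=bar&(g>150); w=cv2.morphologyEx(w.astype(np.uint8),cv2.MORPH_OPEN,np.ones((2,2)))
v,u=np.nonzero(w); l=np.array([ray(s,a,b,.109)[:2] for a,b in zip(u,v)])
d=cv2.fitLine(l.astype(np.float32),cv2.DIST_L2,0,1e-4,1e-4).ravel(); d[:2]*=np.sign((l.mean(0)-K)@d[:2]); th=np.arctan2(d[1],d[0])
print("line",len(l),l.mean(0),"ang",th,"selector",YAW-th)
a,b=ray(s,137,262,.065),ray(s,351,215,.065); e=a-b; print("edge yaw",np.arctan2(e[1],e[0]),np.hypot(*e[:2]))
t=ray(s,244,200,.065)[:2]-p[:,:2].mean(0)
```

```text
bar 827 [0.10826007 0.11050336 0.1117758 ]
(604.6688842773438, 96.15296173095703) (50.767494201660156, 13.984148025512695) 63.56376647949219
skirt 678 0.08452161173018957
((602.3657836914062, 93.70877838134766), 44.99309539794922)
line 143 [0.60931351 0.10746531] ang 1.1114491 selector -1.3964491
edge yaw -0.27575724950035524 0.23981969584853927
```

Knob locked at -1.40 with its axis at (0.603, 0.093); the 50.8 x 14 mm bar matches. Grip and turn it.

Run:
```python
from h import *
A=np.array([.603,.0932]); y0=YAW+1.4+np.pi
def f(t):
    o=r.get_obs(); print(t,np.round(o["tcp_pos"],4),np.round(o["contact_force"],1),np.round(o["moment"],2),round(float(o["opening"]),3),round(float(o["time_s"]),1)); return o
r.line_to([*A,.13],down(y0)); r.line_to([*A,.089],v=.06); f("above")
claw.set_gripper(0.0,25); F0=f("grip")["contact_force"][2]
z=.089
while z>.077:
    z-=.001; r.line_to([*A,z],v=.02); o=f(f"z{z:.3f}")
    if o["contact_force"][2]-F0>20: break
```

```text
above [0.6032 0.0932 0.0893] [-0.   0.4  0.7] [-0.04 -0.01 -0.03] 1.0 4.0
grip [0.6027 0.0933 0.0892] [-4.1  1.5  2.3] [0.26 0.73 0.  ] 0.157 4.7
z0.088 [0.6027 0.0934 0.0884] [-5.4  1.9  5.6] [ 0.19  1.03 -0.02] 0.155 4.9
z0.087 [0.6027 0.0933 0.0875] [-5.3  1.2  6.6] [ 0.24  1.04 -0.02] 0.154 5.2
z0.086 [0.6027 0.0934 0.0866] [-5.4  0.7  6.4] [0.24 1.09 0.01] 0.158 5.4
z0.085 [0.6028 0.0934 0.0857] [-5.2  0.7  7.4] [0.13 1.14 0.04] 0.156 5.7
z0.084 [0.6028 0.0934 0.0847] [-5.4  0.7  7.4] [ 0.2   1.27 -0.  ] 0.156 5.9
z0.083 [0.6028 0.0934 0.0838] [-5.9  1.2  7.6] [0.19 1.29 0.03] 0.154 6.2
z0.082 [0.6028 0.0934 0.0829] [-6.4  0.3  9.6] [ 0.18  1.3  -0.04] 0.154 6.4
z0.081 [0.6028 0.0934 0.0822] [-6.6  0.2 10.4] [0.21 1.43 0.03] 0.156 6.7
z0.080 [0.6028 0.0934 0.0821] [-9.1  0.  15.9] [0.07 1.98 0.01] 0.16 6.9
z0.079 [0.6029 0.0934 0.082 ] [-11.6   0.1  22.1] [ 0.02  2.51 -0.03] 0.155 7.2
z0.078 [0.603  0.0934 0.082 ] [-13.2  -0.6  27.9] [-0.01  3.06 -0.01] 0.159 7.4
```

On the solid stop after 7 mm. Turn 1.4 rad clockwise, let up, check.

Run:
```python
from h import *
A=np.array([.603,.0932]); y0=YAW+1.4+np.pi
def f(t):
    o=r.get_obs(); print(t,np.round(o["tcp_pos"],4),np.round(o["contact_force"],1),np.round(o["moment"],2),round(float(o["opening"]),3),round(float(o["time_s"]),1)); return o
r.line_to([*A,.0795],v=.02)
for i in range(1,8):
    r.line_to([*A,.0795],down(y0-.2*i)); o=f(i); m=R.from_quat(o["eef_rot"],scalar_first=True).as_matrix()[:2,0]; print("  sel", round(float(YAW-np.arctan2(-m[1],-m[0])),3))
    if abs(o["moment"][2])>1: break
else:
    r.line_to([*A,.0895],v=.03); f("up")
    claw.set_gripper(1.0); f("open")
    r.line_to([*A,.23]); s=optics.snapshot("wrist"); P=cloud(s); z=P[...,2]
    L=P[...,:2]-A; bar=(np.hypot(L[...,0],L[...,1])<.045)&(z>.098)&(z<.125); p=P[bar]
    print(bar.sum(),np.percentile(p[:,2],[5,50,95]),cv2.minAreaRect((p[:,:2]*1000).astype(np.float32)))
    cv2.imwrite("pics/w2.png",s["img"])
```

```text
1 [0.6028 0.0934 0.082 ] [-10.1  -0.8  20. ] [ 0.1   2.22 -0.02] 0.156 8.0
  sel -1.2
2 [0.6028 0.0934 0.0821] [-9.2  0.2 19.7] [0.07 2.27 0.  ] 0.159 8.3
  sel -1.0
3 [0.6028 0.0934 0.082 ] [-9.9  0.1 19.6] [ 0.01  2.29 -0.01] 0.157 8.7
  sel -0.8
4 [0.6028 0.0933 0.0821] [-10.    0.6  19. ] [-0.08  2.35  0.01] 0.157 9.1
  sel -0.6
5 [0.6027 0.0933 0.082 ] [-10.5   0.2  19.5] [-0.03  2.35  0.04] 0.154 9.4
  sel -0.4
6 [0.6027 0.0934 0.0821] [-10.9  -0.7  18.3] [-0.04  2.46 -0.  ] 0.156 9.8
  sel -0.2
7 [0.6027 0.0934 0.082 ] [-10.7   0.3  20.2] [-0.06  2.4  -0.01] 0.16 10.1
  sel 0.0
up [0.6026 0.0934 0.0893] [-6.1  1.4  2. ] [ 0.42  1.04 -0.02] 0.154 10.6
open [0.603  0.0932 0.0895] [-0.3  0.3  0.3] [-0.02 -0.   -0.03] 1.0 11.3
821 [0.10855638 0.11056615 0.11177519] ((606.12255859375, 91.8807373046875), (13.488906860351562, 50.17863464355469), 73.78524017333984)
```

The bar now lies at -0.283 rad (the long tick's direction), nose towards the hinge, with its top back at the original height: locked at 0. Now the gate.

Run:
```python
from h import *
def f(t):
    o=r.get_obs(); print(t,np.round(o["tcp_pos"],4),np.round(o["contact_force"],1),round(float(o["time_s"]),1)); return o
def pose(b,off):  # b = remaining angle above level
    return [*(C+M@[.1-.24*np.cos(b),-.06]), .115+.24*np.sin(b)+.009+off]
qd=down(YAW+np.pi)
r.line_to([.603,.0932,.29]); claw.set_gripper(0.0,40)
r.move_pose(pose(.42,.06),qd); r.line_to(pose(.42,.005),v=.06); F0=f("above")["contact_force"][2]
for b in np.arange(.40,-.0601,-.02):
    r.line_to(pose(b,0),v=.04 if b>.06 else .02); F=f(round(b,2))["contact_force"][2]-F0
    if F>22 : break
```

```text
above [ 0.4869 -0.0547  0.2273] [-0.1  0.1  0. ] 15.6
0.4 [ 0.4848 -0.054   0.2176] [-3.1  0.4  4.5] 16.0
0.38 [ 0.483  -0.0535  0.2133] [-3.4  1.1  6.4] 16.2
0.36 [ 0.4814 -0.0531  0.2088] [-4.1  0.9  4.6] 16.5
0.34 [ 0.48   -0.0527  0.2043] [-2.8  1.8  6. ] 16.8
0.32 [ 0.4786 -0.0522  0.1998] [-3.1  1.1  5.6] 17.0
0.3 [ 0.4772 -0.0519  0.1953] [-2.6  1.   6.1] 17.3
0.28 [ 0.4759 -0.0515  0.1906] [-2.5  1.4  5.2] 17.6
0.26 [ 0.4747 -0.0511  0.186 ] [-3.1  1.2  5.1] 17.8
0.24 [ 0.4736 -0.0508  0.1814] [-3.2  1.2  5.9] 18.1
0.22 [ 0.4725 -0.0505  0.1767] [-2.3  1.   4.9] 18.4
0.2 [ 0.4716 -0.0502  0.1721] [-2.3  1.4  6.2] 18.6
0.18 [ 0.4707 -0.0499  0.1673] [-1.8  0.8  5.8] 18.9
0.16 [ 0.47   -0.0497  0.1626] [-2.2  0.8  5.8] 19.2
0.14 [ 0.4693 -0.0495  0.1579] [-2.   1.   5.6] 19.4
0.12 [ 0.4687 -0.0493  0.1532] [-2.2  0.9  6. ] 19.7
0.1 [ 0.4681 -0.0492  0.1484] [-1.9 -0.4  5.8] 20.0
0.08 [ 0.4678 -0.0491  0.1437] [-2.   0.5  6. ] 20.2
0.06 [ 0.4673 -0.0489  0.139 ] [-2.9  0.5  6.9] 20.6
0.04 [ 0.4669 -0.0488  0.1342] [-3.6  1.2  7.6] 21.0
0.02 [ 0.4667 -0.0488  0.1295] [-5.6  1.8  6.9] 21.4
-0.0 [ 0.4666 -0.0488  0.1248] [-5.   2.   8.8] 21.8
-0.02 [ 0.4667 -0.0487  0.1226] [-14.1   2.4  29.5] 22.2
```

The force rose sharply at z = 0.123, where the stops should be. I'll ease off a little and check with the side camera.

Run:
```python
from h import *
p=[*(C+M@[-.14,-.06]),.1205]
r.line_to(p,v=.01); r.wait(.5); o=r.get_obs(); print(o["tcp_pos"],o["contact_force"],o["time_s"])
s=optics.snapshot("side"); cv2.imwrite("pics/s2.png",cv2.resize(s["img"][130:320,180:400],None,fx=3,fy=3))
```

```text
[ 0.46669405 -0.04871973  0.1230621 ] [-10.41680046   2.68187328  22.41296618] 22.9667
```

View pics/s2.png

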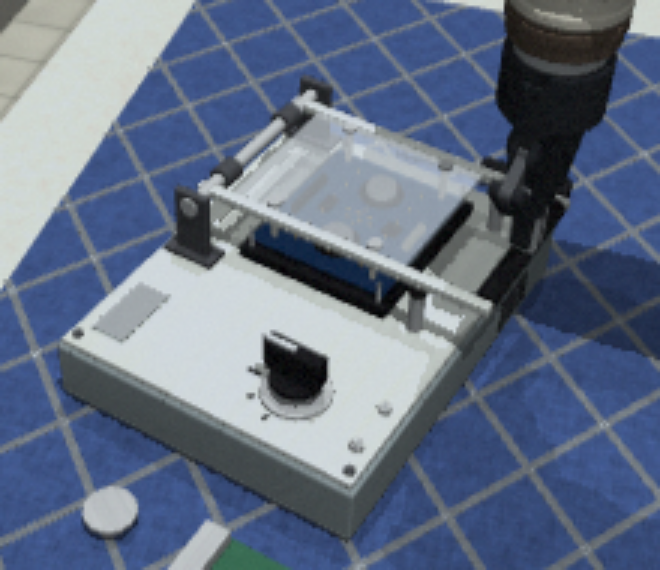

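The picture shows the gate level on its stop posts (one near (415,310)) with the gripper pressing on the handle. The knob at (293,365) points to the hinge side, and the speaker and green board look undisturbed.

```bash
python3 -c "
from cell import job
print(job.hand_in())"
```

```text
the job is handed in; nothing more can be done
None
```

I handed the job in with the selector locked at the long tick and the arm still holding the gate on its stops at about 25 N (limit 50 N), at about 23 s of the 58 s allowed; the hand-in gave no verdict.

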